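# Shut a packed carton and square it up in the labelling stop rail

### The job

Get the open, packed carton ready for its label without picking anything up: shut its lid with the fingertips, push the carton along the bench until its long side lies flat against the fence of the metal stop rail, then slide the rail's black side stop up against it so that the carton sits snug between the side stop and the fixed end stop. Leave the lid fully shut, do not lift or tip the carton, and do not disturb the thermometer, tub and screwdriver lying loose nearby.

Things in the scene. Friction and masses are not known exactly. Their poses are not given: they have to be found in the camera images.
- carton: the only open carton, printed card, 178 mm long (x) by 92 mm wide (y), 55 mm high when shut, 2 mm walls, a thermometer fast in its cradle; 0.2 to 0.35 kg in all, loose on the bench. Origin: centre of its underside. Its -y long side carries the lid's hinge and faces the robot at the start, give or take 0.45 rad
- carton_lid (a joint): angle of the carton's lid: 0 shut, 1.92 rad fully open, leaning out over the carton's -y side (towards the robot). Card flap 178 mm long, 91 mm deep, hinged along the carton's top -y edge (carton frame y = -45 mm, z = 54 mm). Stiff (0.02 N m friction): it stays where it is left and does not fall shut; push it over and press it down, a few newtons
- rail: aluminium stop rail fixed to the bench, 45 mm high, 30 mm deep. Origin: at bench level in the corner of its fence face (plane x = 0, facing -x, running 400 mm along -y) and the fixed steel end stop's face (plane y = 0, facing -y; plate 48 mm high, reaching out to x = -74 mm). A carton fully home has its centre at x = -46, y = -89 mm in this frame, hinge side towards the robot
- side_stop (a joint): how far the black side stop has slid along the rail towards the end stop, m: 0 farthest away, its face then 330 mm from the end stop's face; range 0 to 0.18; about 0.152 when snug against a carton that is home. Slides with about 1.5 N of friction and stays where it is left
- side_stop_face (a point): on the side stop's face (it looks along rail +y), at the fence line, bench level. The stop's plate is 10 mm thick, 3 to 48 mm above the bench, from rail x = -2 to -75 mm. Push it on its back, 10 mm to the -y of this point, clear for a finger from x = -20 to -75 mm; nearer the fence a rib and the shoe that rides over the rail (top at 59 mm) reach 56 mm behind the face
- loose_thermometer: bystander: a white torch-shaped thermometer 144 x 34 x 32 mm lying loose on the bench; origin at the centre of its underside
- tub: bystander: round teal plastic tub with lid, 70 x 78 x 34 mm; origin at the centre of its underside
- screwdriver: bystander: stubby green-handled screwdriver 137 x 27 x 28 mm lying loose; origin at the centre of its underside

How it is judged:
By the outcome, as a careful person would: the job done as asked, in the order asked, and still so for the second after the job is handed in, with the robot touching nothing.
It also fails if it takes over 56 s, if anything falls off the work surface, if the arm or the gripper's body presses on something with over 40 N, if the wrist force passes 120 N, or if a joint passes its speed limit or range.

### The arm

A 6-joint arm with a two-finger parallel gripper is mounted at the origin on the work surface; the furniture and walls round the work are solid. World frame = base frame: x ahead of the robot, y to its left, z up, the work surface at z = 0. Lengths are in mm, angles in rad, forces in N, time in s.
With the tool pointing down it reaches from about 350 to 850 mm from the base axis. Payload 8.1 kg.
Tool frame: the origin (TCP) lies where the fingers leave the gripper's body, on its centre line; the fingertips stand 84 mm ahead of it and the grasp point (between the pads) lies 65 mm ahead of it; z points along the fingers, y is the line along which they close (so a half turn about z gives the same grasp; the last joint's range is limited). The gripper opens to 93 mm and grips with 3 to 60 N. Pads are 15 mm wide; open, the fingers measure 128 mm over their backs; the gripper's body (75 mm by 188 mm) begins 65 mm behind the grasp point.
Start: joints at [-1.254, 0.13, 1.488, -0, 1.523, -0.085], TCP at [234.665, -552.212, 302.735] pointing down, gripper open.
Joint ranges: [-2.96, 2.96], [-0.89, 2.26], [0.02, 2.5], [-1.34, 4.48], [0, 2.73], [-2.66, 2.66]. Speed limits (rad/s): [2.39, 2.39, 2.79, 3.14, 3.14, 3.14].

### API

Orientations are given as a 3x3 rotation matrix whose columns are the frame's x, y, z axes.
In Python, from cell import r, readout, cams gives the robot as it stands. The module is installed in compiled form; this text tells all that it offers. Calls block until the motion is done:
- r.move_ptp(position, orientation): joint-space move of the TCP to a pose.
- r.move_linear(position, rotation=None, velocity=150, max_force=None): straight line of the TCP; rotation=None keeps the orientation; velocity is the mean speed in mm/s. With max_force (N) it stops when the force on the tool has changed by that much, and returns True; else False.
- r.goto_joints(angles): joint-space move.
- r.grip(opening, grip_force=None): finger opening in mm; grip_force is the grip in N (None keeps the last); returns when the fingers have stopped.
- r.sleep(seconds).
- r.solve_ik(position, orientation): joint angles nearest the present ones, or None.
- readout.get_state(): the state.
- cams.camera(name): name is "scene" or "top" or "wrist"; returns the picture (384x512x3 uint8, blue, green, red); there is no depth.
- cams.camera_params(name): a dict with "camera_matrix" (3x3 intrinsics, pixels), "world_to_cam" (4x4, takes a point from world to camera coordinates). Camera axes: x right, y down, z forward; pixel columns grow to the right and rows downward; lengths in mm; the calibration is good to about 2 mm. A picture is of the moment at which its call begins: read the wrist's pose just before it. camera_params takes no time and is no camera call; for the wrist camera it gives the pose at the moment of the call.
A pose or a line that the arm cannot do raises r.PlanningError and nothing moves.
- r.finish_job(): hands the job in; it is judged then, once.
Trained networks look in the newest picture that a camera, given by its name, has taken for a name from the list of things; names that differ only in an ending like _2 or _b are one class to them, and where a whole thing is asked for, a point or a joint stands for the part that bears it (a point fixed in the world has none). Each returns a list of dicts, best first, with "confidence" (0 to 1); they miss things now and then, are a little off and sometimes report something else, mostly with a low value. They report only what shows in the picture. A call takes as long as a camera call.
- cams.look_for(camera, query): "rect" ([left, top, width, height] as shares, 0 to 1, of the picture: columns of its width, rows of its height, round what is visible of it).
- cams.outline_of(camera, query): "region" (384x512 bool, what is visible of it) and "rect" ([left, top, width, height] as shares, 0 to 1, of the picture: columns of its width, rows of its height, round what is visible of it).
The state is a dict: "time_s": time; "joints": joint angles; "joint_vel": joint speeds; "joint_efforts": joint torques, N m; "tool_pos": TCP position; "tcp_rot": TCP orientation; "wrist_force": force on the tool from outside, world axes, zero at the start; "torque": the same for the moment, N m; "opening": finger opening in mm; "gripper_force": force on a finger pad.
Only numpy, scipy, OpenCV 4.12 (cv2) and the standard library are available. Lean on these libraries where they do the work, as an engineer would, in place of code of your own. Each camera call takes 0.05 s, during which the arm holds its last target. There are 200 camera calls.

## Working session

There is one attempt and no reset: what is moved stays moved. The work goes in short steps, each a Python script; the robot and the scene stay as the last script left them, time stands still between calls to the robot, and variables do not carry over. Pictures are saved under pics/ and viewed, at most 10 in all, crops included, and the job is handed in when it is done.

```bash
mkdir -p pics; python3 - <<'E'
from cell import r,readout,cams
import cv2,numpy as np
ims=[cams.camera(n) for n in("scene","top")]
for n,i in zip(("scene","top"),ims): cv2.imwrite(f"pics/{n}0.png",cv2.resize(i,(800,600)))
for n in("scene","top"):
    p=cams.camera_params(n);print(n,np.round(p["camera_matrix"],1).tolist(),np.round(p["world_to_cam"],3).tolist())
    for q in("carton","carton_lid","rail","side_stop","loose_thermometer","tub","screwdriver"):
        print(q,[(round(d["confidence"],2),np.round(np.array(d["rect"])*[512,384,512,384]).tolist()) for d in cams.look_for(n,q)][:3])
print(readout.get_state())
E
```

```text
scene [[455.3, 0.0, 258.1], [0.0, 455.3, 194.3], [0.0, 0.0, 1.0]] [[-0.823, -0.568, 0.017, 424.303], [-0.446, 0.626, -0.64, 283.284], [0.353, -0.534, -0.768, 1230.606], [0.0, 0.0, 0.0, 1.0]]
carton [(0.74, [242.0, 146.0, 46.0, 72.0])]
carton_lid [(0.91, [260.0, 151.0, 32.0, 57.0])]
rail [(0.64, [198.0, 127.0, 80.0, 104.0])]
side_stop []
loose_thermometer [(0.97, [227.0, 257.0, 42.0, 35.0])]
tub [(0.86, [321.0, 140.0, 17.0, 21.0])]
screwdriver [(0.64, [226.0, 300.0, 36.0, 11.0]), (0.55, [243.0, 147.0, 46.0, 71.0])]
top [[463.3, 0.0, 254.6], [0.0, 463.3, 197.5], [0.0, 0.0, 1.0]] [[-0.007, -1.0, -0.013, -26.398], [-0.99, 0.008, -0.14, 540.727], [0.14, 0.012, -0.99, 1303.925], [0.0, 0.0, 0.0, 1.0]]
carton [(0.93, [236.0, 170.0, 72.0, 49.0]), (0.73, [167.0, 219.0, 11.0, 48.0])]
carton_lid [(0.64, [246.0, 192.0, 59.0, 23.0])]
rail [(0.6, [197.0, 137.0, 149.0, 60.0])]
side_stop [(0.61, [237.0, 171.0, 69.0, 51.0]), (0.6, [319.0, 144.0, 18.0, 41.0])]
loose_thermometer [(0.72, [170.0, 220.0, 10.0, 48.0])]
tub [(0.7, [358.0, 212.0, 24.0, 21.0])]
screwdriver [(0.67, [136.0, 243.0, 22.0, 32.0])]
{'time_s': 0.8, 'joints': array([-1.25438063e+00,  1.30373683e-01,  1.48818343e+00, -3.10042436e-05,
        1.52302438e+00, -8.54318149e-02]), 'joint_vel': array([-0.00052969,  0.0013141 , -0.00177227, -0.0001975 ,  0.00012425,
        0.00140134]), 'joint_efforts': array([ 2.78401509e-03, -5.59694552e+01, -4.92032897e+01,  7.71984109e-02,
        2.21812906e-02, -4.89573983e-05]), 'tool_pos': array([ 234.66737609, -552.20982868,  302.76006456]), 'tcp_rot': array([[ 9.20339387e-01,  3.91120712e-01, -2.59561172e-05],
       [ 3.91120712e-01, -9.20339388e-01, -2.02508498e-05],
       [-3.18089638e-05,  8.48567972e-06, -9.99999999e-01]]), 'wrist_force': array([ 0.26117167, -0.61525625,  0.47114829]), 'torque': array([-0.00528212,  0.01431412, -0.01302922]), 'gripper_force': 0.0, 'opening': 93.10361874153551}
```

```bash
python3 - <<'E'
from cell import cams
import cv2
i=cams.camera("top")[125:285,125:390]
cv2.imwrite("pics/t1.png",cv2.resize(i,(795,480),interpolation=cv2.INTER_CUBIC))
i=cams.camera("scene")[110:320,190:350]
cv2.imwrite("pics/s1.png",cv2.resize(i,(456,600),interpolation=cv2.INTER_CUBIC))
E
```

```text
(no output)
```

View pics/t1.png

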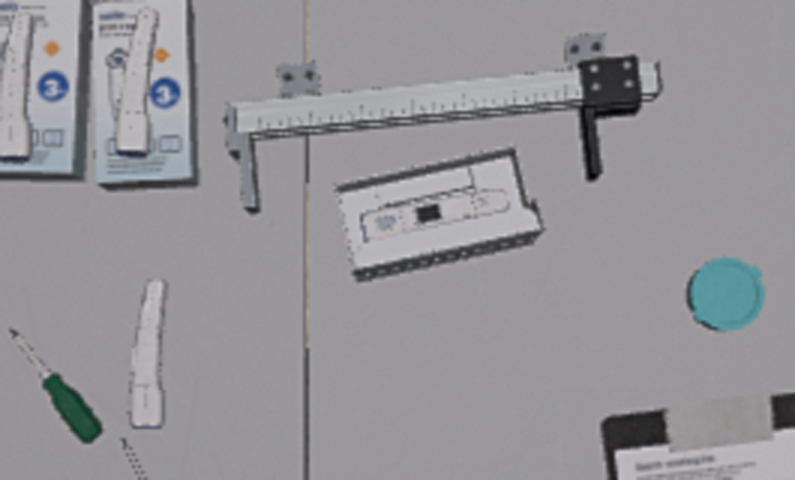

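View pics/s1.png

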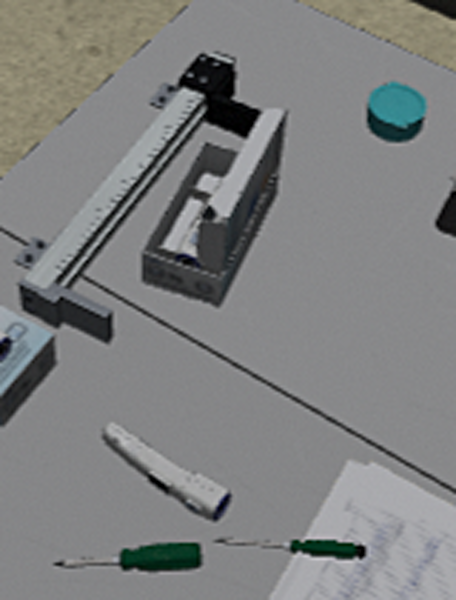

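```bash
cat > h.py <<'E'
from cell import r,readout,cams
import numpy as np,cv2
def ray(cam,uv,z,p=None):
    p=p or cams.camera_params(cam);W=np.array(p["world_to_cam"]);R,t=W[:3,:3],W[:3,3]
    d=R.T@np.linalg.inv(p["camera_matrix"])@[uv[0],uv[1],1];c=-R.T@t
    return c+d*(z-c[2])/d[2]
def down(yaw): # tool z down, finger line (y) at heading yaw
    y=np.array([np.cos(yaw),np.sin(yaw),0]);z=np.array([0,0,-1.]);return np.column_stack([np.cross(y,z),y,z])
E
python3 - <<'E'
from h import *
c=lambda u,v:(125+u/3.-.33,125+v/3.-.33)
for n,u,v,z in [("railL",248,137,45),("railR",580,98,45),("endtip R",258,208,48),("endcorner",254,140,48),("sidetip L",588,177,48),("cFL",338,187,54),("cFR",515,152,54),("cNL",355,276,54),("cNR",540,232,54)]:
    print(n,ray("top",c(u,v),z).round(0))
W=np.array(cams.camera_params("wrist")["world_to_cam"]);s=readout.get_state()
C=-W[:3,:3].T@W[:3,3];print("cam in tool",(s["tcp_rot"].T@(C-s["tool_pos"])).round(1)); print((W[:3,:3]@s["tcp_rot"]).round(3),cams.camera_params("wrist")["camera_matrix"])
E
```

```text
railL [620. 106.  45.]
railR [ 656. -216.   45.]
endtip R [550.  96.  48.]
endcorner [617. 100.  48.]
sidetip L [ 578. -221.   48.]
cFL [569.  19.  54.]
cFR [ 601. -151.   54.]
cNL [483.   3.  54.]
cNR [ 524. -173.   54.]
cam in tool [ 73.8   0.7 -81.8]
[[ 0.001  1.    -0.   ]
 [-0.964  0.001 -0.265]
 [-0.265  0.     0.964]] [[268.53708051   0.         256.22752982]
 [  0.         268.53708051 194.54897924]
 [  0.           0.           1.        ]]
```

```bash
python3 - <<'E'
from h import *
R=down(np.pi/2+.11)
print(r.solve_ik([560,-60,330],R))
r.move_ptp([560,-60,330],R);r.sleep(.2)
i=cams.camera("wrist");p=cams.camera_params("wrist");np.save("w1.npy",p,allow_pickle=True)
cv2.imwrite("pics/w1.png",cv2.resize(i,(800,600),interpolation=cv2.INTER_CUBIC)); print(readout.get_state()["time_s"])
E
```

```text
[-1.97769622e-01  2.09118515e-02  1.55379263e+00 -4.44089210e-16
  1.56688817e+00 -1.87856595e+00]
3.2667
```

View pics/w1.png

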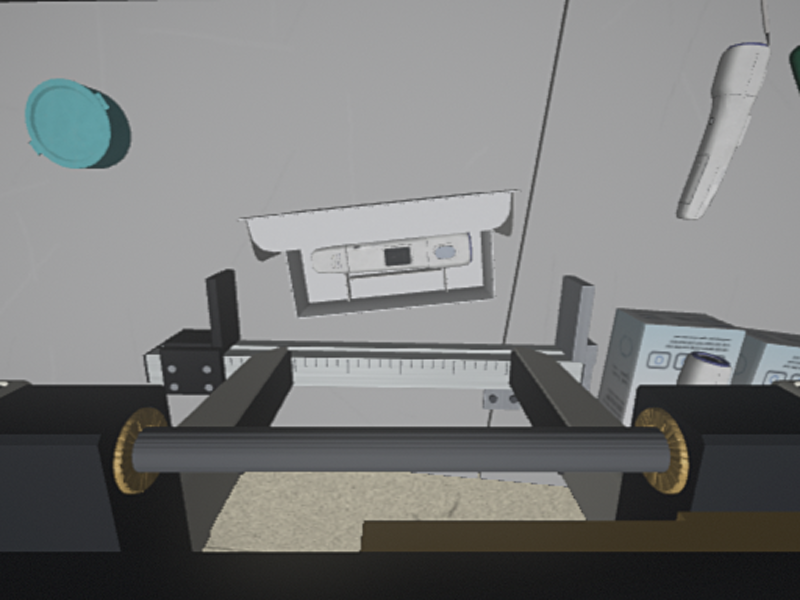

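```bash
python3 - <<'E'
from h import *
p=np.load("w1.npy",allow_pickle=True).item()
f=lambda u,v,z:ray("w",(u*.64-.18,v*.64-.18),z,p).round(0)
for n,u,v,z in [("cFar-",299,318,54),("cFar+",495,298,54),("end tip base",563,278,0),("end tip top",580,277,48),("side tip base",236,270,3),("side tip top",208,280,48),("fenceL bot",230,343,0),("fenceR bot",562,347,0),("fenceL",240,353,45),("fenceR",560,353,45)]: print(n,f(u,v,z))
for z in (120,130,140,145): print("lid",z,f(242,219,z),f(518,191,z),np.linalg.norm(f(242,219,z)-f(518,191,z)))
E
```

```text
cFar- [ 608. -147.   54.]
cFar+ [570.  24.  54.]
end tip base [555. 102.   0.]
end tip top [545.  97.  48.]
side tip base [ 582. -222.    3.]
side tip top [ 583. -230.   48.]
fenceL bot [ 661. -229.    0.]
fenceR bot [627. 116.   0.]
fenceL [ 651. -202.   45.]
fenceR [618.  95.  45.]
lid 120 [ 519. -175.  120.] [480.   9. 120.] 188.08774548066654
lid 130 [ 518. -171.  130.] [480.   7. 130.] 182.0109886792553
lid 140 [ 517. -167.  140.] [481.   4. 140.] 174.7483905505284
lid 145 [ 516. -166.  145.] [481.   3. 145.] 172.58621034138272
```

```bash
python3 - <<'E'
from h import *
a=.2;C=np.array([541,-74]);cy=np.array([np.cos(a),np.sin(a)]);R=down(np.pi/2+a)
P=lambda y,z:[*(C+y*cy),z+84]
r.move_ptp(P(-100,160),R)
r.move_linear(P(-100,125),velocity=150)
print(r.move_linear(P(-52,127),velocity=100,max_force=10))
for d in (65,45,28,14,5):
    t=np.radians(d)
    print(d,r.move_linear(P(-45+75*np.cos(t)-7.5,54+75*np.sin(t)),velocity=100,max_force=10))
print(r.move_linear(P(32,63),velocity=100))
print(r.move_linear(P(32,45),velocity=25,max_force=6),readout.get_state()["tool_pos"][2]-84,readout.get_state()["wrist_force"])
r.move_linear(P(32,90),velocity=150)
r.move_linear(P(-70,220),velocity=250)
cv2.imwrite("pics/w2.png",cams.camera("wrist"));np.save("w2.npy",cams.camera_params("wrist"),allow_pickle=True)
print(readout.get_state()["time_s"])
E
```

```text
False
65 False
45 False
28 False
14 False
5 False
False
True 55.28598618931386 [-2.2736609  -0.17206512  8.0201472 ]
8.7333
```

View pics/w2.png

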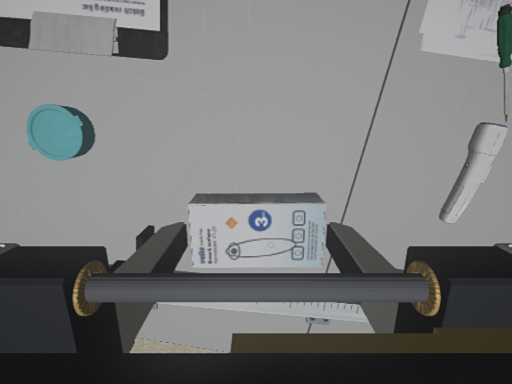

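```bash
cat >> h.py <<'E'
th=.106;O=np.array([621,106]);rx=np.array([np.cos(th),np.sin(th)]);ry=np.array([-np.sin(th),np.cos(th)]);RR=down(np.pi/2+th)
def Q(x,y,z): return [*(O+x*rx+y*ry),z+84]
def toR(p): d=np.array(p)[:2]-O;return np.round([d@rx,d@ry],1)
E
python3 - <<'E'
from h import *
p=np.load("w2.npy",allow_pickle=True).item()
c=[ray("w",q,55,p) for q in[(187,203.5),(326,203),(327,264),(190,267)]]
print([toR(q) for q in c]); m=toR(np.mean(c,0));print(m,np.mean(c,0))
y=m[1]
r.move_ptp(Q(-180,y,60),RR)
r.move_linear(Q(-180,y,16),velocity=100)
print(r.move_linear(Q(-115,y,16),velocity=60,max_force=15))
print(r.move_linear(Q(-85,y,16),velocity=30,max_force=12))
s=readout.get_state();print(toR(s["tool_pos"]),s["wrist_force"],s["time_s"])
E
```

```text
[array([-131.7, -262.6]), array([-149.2,  -85.5]), array([-63.2, -69.9]), array([ -41., -256.])]
[ -96.3 -168.5] [543.08174447 -71.71932096  55.        ]
False
True
[-101.4 -168.3] [ 0.29390992 -0.42152418  0.04258958] 11.825
```

```bash
python3 - <<'E'
from h import *
print(r.move_linear(Q(-85,-168,16),velocity=30,max_force=12))
s=readout.get_state();print(toR(s["tool_pos"]),s["wrist_force"])
r.move_linear(Q(-125,-168,16),velocity=150)
r.move_linear(Q(-170,-150,200),velocity=300)
i=cams.camera("wrist");np.save("w3.npy",cams.camera_params("wrist"),allow_pickle=True)
cv2.imwrite("pics/w3.png",cv2.resize(i[150:330,100:420],(800,450),interpolation=cv2.INTER_CUBIC));print(readout.get_state()["time_s"])
E
```

```text
True
[-101.3 -168. ] [ 0.18794701 -0.09157136 -0.46553105]
13.2167
```

View pics/w3.png

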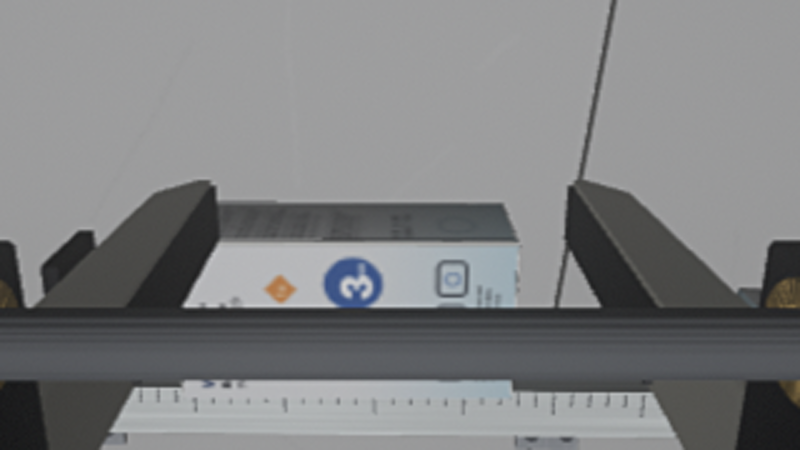

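```bash
python3 - <<'E'
from h import *
p=np.load("w3.npy",allow_pickle=True).item()
f=lambda u,v:toR(ray("w",(100+u*.4-.3,150+v*.4-.3),55,p))
print("carton near +y top corner",f(518,243),"near edge left",f(235,239),"far +y",f(513,397))
for n in("tub",):
    d=cams.camera("top");q=cams.look_for("top",n)[0]["rect"];print(toR(ray("top",((q[0]+q[2]/2)*512,(q[1]+q[3]/2)*384),30)))
r.move_linear(Q(-150,-250,120),velocity=300)
r.grip(0)
r.move_linear(Q(-48,-385,100),velocity=250)
r.move_linear(Q(-48,-385,22),velocity=150)
print(r.move_linear(Q(-48,-250,22),velocity=60,max_force=15)); s=readout.get_state();print(toR(s["tool_pos"]),s["time_s"])
print(r.move_linear(Q(-48,-190,22),velocity=40,max_force=10))
s=readout.get_state();print(toR(s["tool_pos"]),s["wrist_force"],s["time_s"])
i=cams.camera("top")[125:225,180:380]
cv2.imwrite("pics/t4.png",cv2.resize(i,(800,400),interpolation=cv2.INTER_CUBIC))
E
```

```text
carton near +y top corner [-92.9 -86.1] near edge left [ -95.2 -228.1] far +y [ -2.8 -84.4]
[-197.7 -445.9]
False
[ -48.  -250.2] 19.25
True
[ -47.9 -202.8] [ 0.63601336 -2.82682677  2.20887   ] 20.35
```

View pics/t4.png

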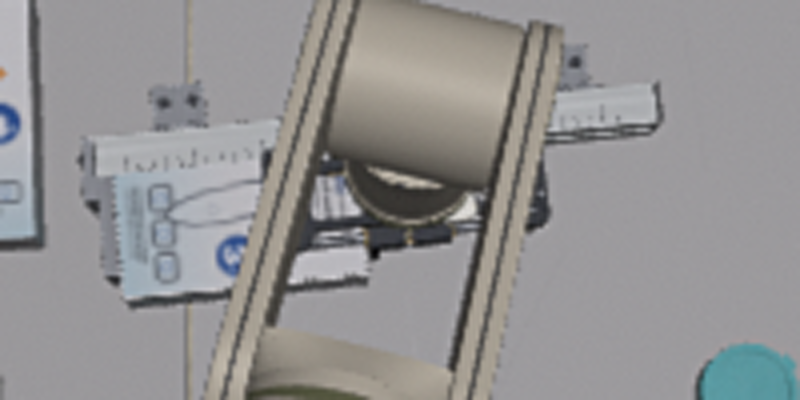

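```bash
python3 - <<'E'
from h import *
print(r.move_linear(Q(-48,-190,22),velocity=30,max_force=10),toR(readout.get_state()["tool_pos"]))
r.move_linear(Q(-48,-225,22),velocity=100)
r.move_linear(Q(-48,-225,120),velocity=250)
r.move_linear(Q(-210,-95,200),velocity=300)
i=cams.camera("wrist");np.save("w5.npy",cams.camera_params("wrist"),allow_pickle=True)
a=cv2.resize(i[120:330,100:420],(800,525),interpolation=cv2.INTER_CUBIC)
cv2.imwrite("pics/w5.png",a);print(readout.get_state()["time_s"])
i=cams.camera("scene")[110:230,190:300]
cv2.imwrite("pics/s5.png",cv2.resize(i,None,fx=5,fy=5,interpolation=cv2.INTER_CUBIC))
E
```

```text
True [ -48.1 -202.7]
22.475
```

View pics/w5.png

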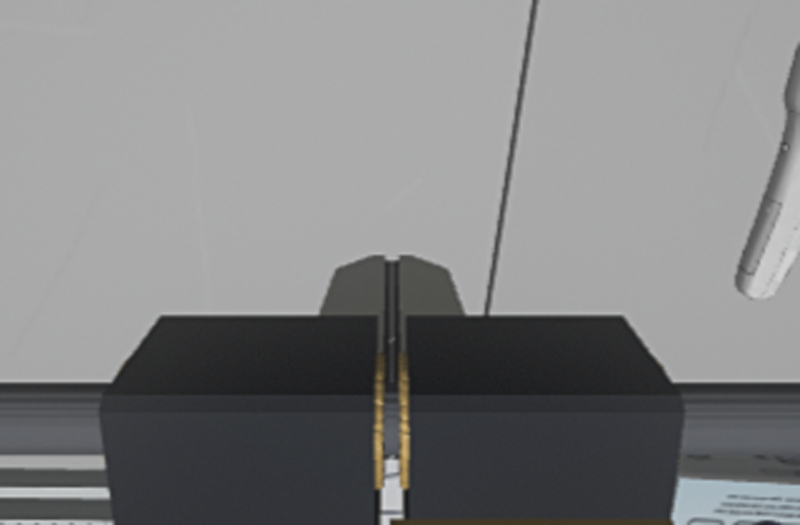

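View pics/s5.png

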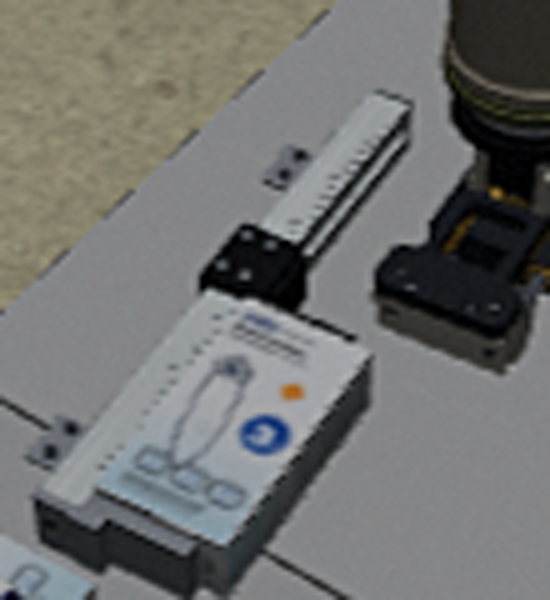

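```bash
python3 - <<'E'
from h import *
r.move_linear(Q(-150,-90,30),velocity=250);r.move_linear(Q(-125,-90,16),velocity=120)
print(r.move_linear(Q(-85,-90,16),velocity=30,max_force=10),toR(readout.get_state()["tool_pos"]))
r.move_linear(Q(-130,-90,16),velocity=120);r.move_linear(Q(-130,-90,80),velocity=200)
r.move_linear(Q(-18,-90,66),velocity=200)
print(r.move_linear(Q(-18,-90,48),velocity=25,max_force=6),readout.get_state()["tool_pos"][2]-84)
r.move_linear(Q(-18,-90,120),velocity=200);r.move_linear(Q(-260,-200,200),velocity=350)
r.sleep(.3)
i=cams.camera("top")[125:285,125:390]
cv2.imwrite("pics/t6.png",cv2.resize(i,(795,480),interpolation=cv2.INTER_CUBIC));print(readout.get_state()["time_s"])
E
```

```text
True [-99.  -89.9]
True 55.34284733530748
28.5417
```

View pics/t6.png

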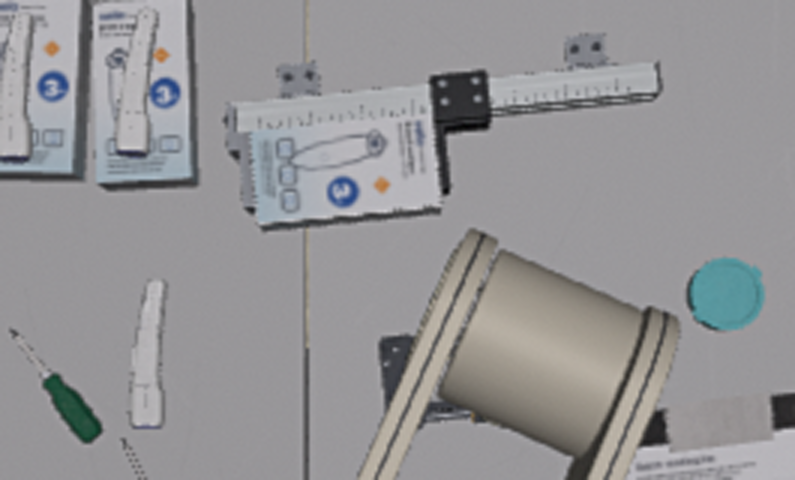

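```bash
python3 - <<'E'
from h import *
r.move_linear(Q(-130,-150,100),velocity=350);r.move_linear(Q(-115,-150,18),velocity=200)
for y in(-150,-30):
    r.move_linear(Q(-115,y,18),velocity=200)
    print(y,r.move_linear(Q(-88,y,18),velocity=30,max_force=8),toR(readout.get_state()["tool_pos"]))
    r.move_linear(Q(-115,y,18),velocity=150)
r.move_linear(Q(-115,-30,70),velocity=200)
r.move_linear(Q(-30,-320,70),velocity=350)
r.move_linear(Q(-30,-320,22),velocity=150)
print("fence",r.move_linear(Q(5,-320,22),velocity=30,max_force=6),toR(readout.get_state()["tool_pos"]))
r.move_linear(Q(-40,-320,22),velocity=150);r.move_linear(Q(-120,-320,150),velocity=250)
print(readout.get_state()["time_s"])
E
```

```text
-150 True [ -99.6 -149.9]
-30 True [-97.7 -30.2]
fence True [  -8.7 -319.9]
36.2333
```

```bash
python3 -c "
from cell import r
print(r.finish_job())"
```

```text
the job is handed in; nothing more can be done
None
```

The job is handed in: the lid is shut, the carton sits against the fence (probing left up to about 1.5 mm of uncertainty on flatness) and is snug between the side stop and end stop, and the thermometer, tub and screwdriver look undisturbed in the last overhead picture.

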